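Knock the yellow plug up out of its miniature brim block

TASK

In the hatmaker's workshop, take the wooden brim block that has the yellow plug sunk flush in it, keep it level, and lower it over the steel knockout post until the block sits flat on the round wooden base. The post goes up through the hole in the block's underside and pokes the plug out, so that the plug is left standing upright on top of the post, clear of the block. Leave the like block with the black plug where it is.

Things in the scene. Friction and masses are not known exactly. Their poses are not given: they have to be found in the camera images.
- brim_block_mid (a point): Centre (half-way up) of the brim block to take: a loose light-wood rectangular block 96 mm long (its x axis) by 62 mm wide (its y axis) by 26 mm high (z up), about 0.13 kg, lying flat on the table, with two brass dots on its top near the ends. Grip it from above across its 62 mm width. From its top a round recess 49.5 mm across and 18 mm deep holds the yellow plug; below that a central access hole 40 mm across goes on down through the 8 mm floor to the underside.
- yellow_plug_mid (a point): Centre (half-way up) of the yellow plug: a loose painted disc 48 mm across and 18 mm high, about 0.04 kg, z along its axis. It sits in the recess of the brim block, its top flush with the block's top (so it cannot be gripped), its rim on the recess floor with little play round it, not fastened.
- post_top (a point): Centre of the flat top of the steel knockout post, which stands fixed and upright: 22 mm in diameter and 36 mm high above a fixed round dark-wood base 136 mm across and 12 mm thick that lies on the table, so its top is 48 mm above the table. z up.
- other_block_mid (a point): Centre (half-way up) of the other brim block, of the same make and size but with a black plug in it: to be left alone.

How it is judged:
By the outcome, as a careful person would: the job done as asked, in the order asked, and still so for the second after the job is handed in, with the robot touching nothing.
It also fails if it takes over 48 s, if anything falls off the work surface, if the arm or the gripper's body presses on something with over 40 N, if the wrist force passes 120 N, or if a joint passes its speed limit or range.

ROBOT

A 7-joint arm with a two-finger parallel gripper is mounted at the origin on the work surface. World frame = base frame: x ahead of the robot, y to its left, z up, the work surface at z = 0. Lengths are in m, angles in rad, forces in N, time in s.
With the tool pointing down it reaches from about 0.425 to 0.875 m from the base axis. Payload 4.7 kg.
Tool frame: the origin (TCP) lies midway between the tips of the shut fingers; the grasp point (between the pads) lies 19 mm behind it (ctrl.grip_point_offset is the distance from the TCP to the grasp point, in m); z points along the fingers, y is the line along which they close (so a half turn about z gives the same grasp; the last joint's range is limited). The gripper opens to 87 mm and grips with 3 to 60 N. Pads are 19 mm wide; open, the fingers measure 117 mm over their backs; the gripper's body (75 mm by 190 mm) begins 51 mm behind the grasp point.
Start: joints at [1.281, 0.321, -0.07, 1.45, 0.023, 1.371, -0.057], TCP at [0.194, -0.62, 0.223] pointing down, gripper open.
Joint ranges: [-2.86, 2.86], [-0.3, 2.09], [-1.38, 1.24], [0.06, 2.45], [-1.56, 4.7], [0.09, 2.05], [-2.69, 2.69]. Speed limits (rad/s): [2.57, 2.57, 3.14, 3.14, 3.14, 3.14, 3.14].

INTERFACE

Orientations are given as a rotation vector (axis times angle).
In Python, from bench import ctrl gives the robot as it stands. The module is installed in compiled form; this text tells all that it offers.
- The arm moves only by the shell command python3 -m handwheel 'ROWS' [OPENING] [FORCE]. ROWS is JSON, a list of rows, each an object of numbers: "x", "y", "z": the shift along the tool's x, y, z in m; "wx", "wy", "wz": the turn, a rotation vector about the tool's x, y, z in degrees. A call has 1 to 10 rows; each row is the pose to reach, as a shift and turn from the pose commanded when the call began, along the tool's axes at that moment; what a row does not reach only later rows make up. A row lasts 1/12 s, in which the tool goes at most 41.7 mm and 7.16 degrees, less where a joint would pass 70% of its speed; a pose out of reach is approached as far as the arm can. A call with a gripper value outside its range is refused whole. OPENING is the finger opening in m, from 0 to 0.087, set as the call begins (- or left out, the last holds). The fingers move at their own pace and stop on an object; FORCE is the grip in N (left out, the last holds). Time passes only in rows, so rows that repeat a pose let the fingers close. It gives the time, the measured TCP pose, the force, the opening and the grip force at its end, in the units of the state.
- ctrl.get_state(): the state, without advancing time (a new reading comes with each control period).
- ctrl.get_image(name): name is "scene" or "top" or "wrist"; returns a dict with "image" (384x512x3 uint8, red, green, blue), "K" (3x3 intrinsics, pixels), "world_to_cam" (4x4, takes a point from world to camera coordinates); the wrist camera has in their place "hand_eye" (4x4, takes a point from camera to tool coordinates, whose origin is the TCP and whose axes are the flange's). Camera axes: x right, y down, z forward; pixel columns grow to the right and rows downward; lengths in m; the calibration is good to about 2 mm. A picture is of the moment at which its call begins: read the wrist's pose just before it. There is no depth.
- ctrl.close_job(): hands the job in; it is judged then, once.
The state is a dict: "time": time; "joint_positions": joint angles; "qd": joint speeds; "joint_torque": joint torques, N m; "position": TCP position; "tool_rot": TCP orientation; "ft_force": force on the tool from outside, world axes, zero at the start; "torque": the same for the moment, N m; "grip_width": opening from 0.0 (shut) to 1.0 (fully open); "grip_force": force on a finger pad.
Only numpy, scipy, OpenCV 4.12 (cv2) and the standard library are available. Lean on these libraries where they do the work, as an engineer would, in place of code of your own. Each camera call takes 0.05 s, during which the arm holds its last target. There are 200 camera calls.

## Working session

There is one attempt and no reset: what is moved stays moved. The work goes in short steps, Python scripts to look and compute and a shell command to move; the robot and the scene stay as the last step left them, time stands still between calls to the robot, and variables do not carry over. Pictures are saved under pics/ and viewed, at most 10 in all, crops included, and the job is handed in when it is done.

```bash
mkdir -p pics
python3 - <<'E'
from bench import ctrl
import cv2,pickle
s=ctrl.get_state();print({k:s[k] for k in("time","position","tool_rot","grip_width","ft_force")})
for n in("top","scene"):
    d=ctrl.get_image(n);cv2.imwrite(f"pics/{n}0.png",d["image"][...,::-1]);pickle.dump(d,open(n+"0.pkl","wb"))
E
```

```text
{'time': 0.0, 'position': array([ 0.19424212, -0.61971263,  0.22146976]), 'tool_rot': array([-3.10354975e+00, -4.75187104e-01,  5.84346229e-04]), 'grip_width': 1.0012237505103698, 'ft_force': array([-0.26855695,  0.20192959,  0.3395016 ])}
```

View pics/top0.png

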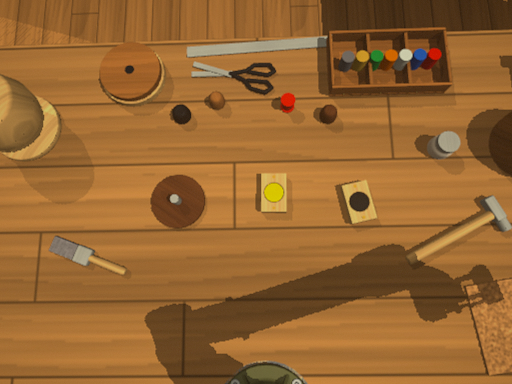

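View pics/scene0.png

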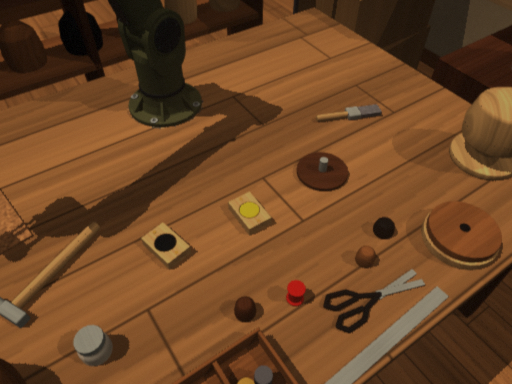

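Top view: the yellow-plug block is at (274,192) with its long axis near image-vertical. The post is at (175,199) on the base disc at (178,201), and the black-plug block is at (359,202). The scene view agrees: yellow (249,210), post (323,163), black (165,242).

```bash
cat > h.py <<'E'
import numpy as np,cv2
def ray(d,uv,z,T=None):
    K=d["K"];T=np.linalg.inv(d["world_to_cam"]) if T is None else T
    r=T[:3,:3]@np.linalg.solve(K,[uv[0],uv[1],1.]);o=T[:3,3]
    return o+r*(z-o[2])/r[2]
def big(m,near=None):
    n,l,s,c=cv2.connectedComponentsWithStats(m.astype(np.uint8))
    i=(1+np.argmax(s[1:,4])) if near is None else l[near[1],near[0]]
    return l==i,c[i],s[i,4]
def blob(mask):
    c,_=cv2.findContours(mask.astype(np.uint8),cv2.RETR_EXTERNAL,cv2.CHAIN_APPROX_NONE);return max(c,key=cv2.contourArea)
E
python3 - <<'E'
import pickle,numpy as np,cv2
from h import *
for n in("top","scene"):
    d=pickle.load(open(n+"0.pkl","rb"));hsv=cv2.cvtColor(d["image"],cv2.COLOR_RGB2HSV);H,S,V=[hsv[...,i].astype(int) for i in range(3)]
    T=np.linalg.inv(d["world_to_cam"]);print(n,"cam",T[:3,3].round(3))
    m,c,a=big((abs(H-30)<4)&(S>200)&(V>150));print("yellow",c,a,ray(d,c,.026).round(4))
    pb={"top":(175,199),"scene":(323,160)}[n];print("post",ray(d,pb,.048).round(4), hsv[pb[1],pb[0]])
    p={"top":[(274,177),(178,210),(274,165)],"scene":[(235,205),(310,178),(225,205)]}[n]
    for q in p: print(q,hsv[q[1],q[0]])
d=pickle.load(open("top0.pkl","rb"));im=d["image"]
a=cv2.resize(im[150:240,140:310],None,fx=4.5,fy=4.5,interpolation=cv2.INTER_CUBIC);cv2.imwrite("pics/top_crop.png",a[...,::-1])
E
```

```text
top cam [ 0.348 -0.012  0.925]
yellow [273.46969697 192.03409091] 264 [ 0.5083 -0.0294  0.026 ]
post [0.4921 0.2083 0.048 ] [ 22  49 182]
(274, 177) [ 20 197 217]
(178, 210) [ 13 191  99]
(274, 165) [ 16 174 192]
scene cam [ 1.047 -0.379  0.824]Traceback (most recent call last):
  File "<stdin>", line 6, in <module>
  File "h.py", line 8, in big
    i=(1+np.argmax(s[1:,4])) if near is None else l[near[1],near[0]]
         ~~~~~~~~~^^^^^^^^^
    return _wrapfunc(a, 'argmax', axis=axis, out=out, **kwds)
    return bound(*args, **kwds)
ValueError: attempt to get argmax of an empty sequence
```

```bash
cat >> h.py <<'E'
from scipy.spatial.transform import Rotation as Ro
def go(s,p,yaw):
    """shift/turn in tool axes to TCP p, pointing down, tool x at yaw (tool down: R=Rz(yaw)Rx(pi)); picks nearer half turn"""
    R=Ro.from_rotvec(s["tool_rot"])
    sh=R.inv().apply(np.array(p)-s["position"])
    for k in(0,180):
        t=(R.inv()*Ro.from_euler("z",yaw+k,degrees=True)*Ro.from_euler("x",180,degrees=True)).as_rotvec(degrees=True)
        print("shift mm",(sh*1e3).round(1),"turn",t.round(2))
def wristT(s,d):
    T=np.eye(4);T[:3,:3]=Ro.from_rotvec(s["tool_rot"]).as_matrix();T[:3,3]=s["position"];return T@d["hand_eye"]
E
python3 - <<'E'
from bench import ctrl
import pickle
from h import *
s=ctrl.get_state();go(s,(.46,-.029,.25),0)
d=ctrl.get_image("wrist");print(d["hand_eye"].round(3),d["K"])
R=Ro.from_rotvec(s["tool_rot"]).as_matrix();print(R.round(3))
E
```

```text
shift mm [ 430.3 -484.3  -27.6] turn [-0.1   0.02 17.41]
shift mm [ 430.3 -484.3  -27.6] turn [-3.0000e-02 -1.4000e-01 -1.6259e+02]
[[-0.    -0.96  -0.279  0.076]
 [ 1.    -0.    -0.     0.001]
 [ 0.    -0.279  0.96  -0.162]
 [ 0.     0.     0.     1.   ]] [[268.17652638   0.         254.94693549]
 [  0.         268.17652638 187.2199947 ]
 [  0.           0.           1.        ]]
[[ 0.954  0.299 -0.001]
 [ 0.299 -0.954  0.002]
 [-0.    -0.002 -1.   ]]
```

```bash
python3 -m handwheel '[{"x":0.01,"y":-0.01,"z":-0.001},{"x":0.03,"y":-0.031,"z":-0.003},{"x":0.055,"y":-0.057,"z":-0.006},{"x":0.083,"y":-0.086,"z":-0.01},{"x":0.111,"y":-0.115,"z":-0.014},{"x":0.139,"y":-0.144,"z":-0.018},{"x":0.167,"y":-0.173,"z":-0.02},{"x":0.195,"y":-0.202,"z":-0.022},{"x":0.223,"y":-0.231,"z":-0.024},{"x":0.251,"y":-0.26,"z":-0.025}]' 0.087
python3 -m handwheel '[{"x":0.028,"y":-0.029,"wz":2},{"x":0.056,"y":-0.058,"wz":4},{"x":0.084,"y":-0.087,"wz":7},{"x":0.112,"y":-0.116,"wz":10},{"x":0.14,"y":-0.145,"wz":13},{"x":0.168,"y":-0.174,"wz":15},{"x":0.196,"y":-0.203,"wz":16.5},{"x":0.224,"y":-0.232,"wz":17.4},{"x":0.25,"y":-0.26,"wz":17.4},{"x":0.27,"y":-0.279,"wz":17.4}]'
python3 -m handwheel '[{"x":0},{"x":0},{"x":0}]'
python3 - <<'E'
from bench import ctrl
import pickle,cv2
s=ctrl.get_state();d=ctrl.get_image("wrist");pickle.dump((s,d),open("w1.pkl","wb"));cv2.imwrite("pics/w1.png",d["image"][...,::-1])
E
```

```text
invalid input at $[0]: expected keys x, y, z, wx, wy, wz
invalid input at $[0]: expected keys x, y, z, wx, wy, wz
invalid input at $[0]: expected keys x, y, z, wx, wy, wz
```

View pics/w1.png

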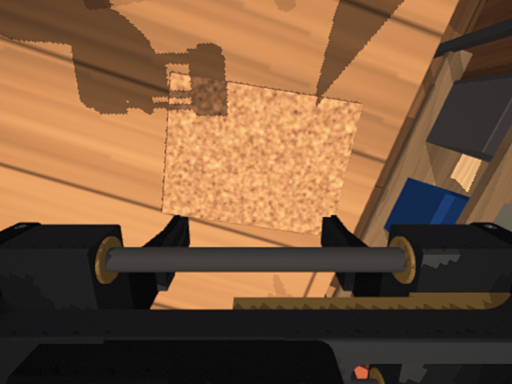

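The wrist picture shows only the cork mat, with the gripper filling the rows below about 215. The move was refused because every key is needed.

```bash
python3 -m handwheel '[{"x":0.01,"y":-0.01,"z":-0.001,"wx":0,"wy":0,"wz":0},{"x":0.03,"y":-0.031,"z":-0.003,"wx":0,"wy":0,"wz":0},{"x":0.055,"y":-0.057,"z":-0.006,"wx":0,"wy":0,"wz":0},{"x":0.083,"y":-0.086,"z":-0.01,"wx":0,"wy":0,"wz":0},{"x":0.111,"y":-0.115,"z":-0.014,"wx":0,"wy":0,"wz":0},{"x":0.139,"y":-0.144,"z":-0.018,"wx":0,"wy":0,"wz":0},{"x":0.167,"y":-0.173,"z":-0.02,"wx":0,"wy":0,"wz":0},{"x":0.195,"y":-0.202,"z":-0.022,"wx":0,"wy":0,"wz":0},{"x":0.223,"y":-0.231,"z":-0.024,"wx":0,"wy":0,"wz":0},{"x":0.251,"y":-0.26,"z":-0.025,"wx":0,"wy":0,"wz":0}]' 0.087 &&
python3 -m handwheel '[{"x":0.028,"y":-0.029,"z":0,"wx":0,"wy":0,"wz":2},{"x":0.056,"y":-0.058,"z":0,"wx":0,"wy":0,"wz":4},{"x":0.084,"y":-0.087,"z":0,"wx":0,"wy":0,"wz":7},{"x":0.112,"y":-0.116,"z":0,"wx":0,"wy":0,"wz":10},{"x":0.14,"y":-0.145,"z":0,"wx":0,"wy":0,"wz":13},{"x":0.168,"y":-0.174,"z":0,"wx":0,"wy":0,"wz":15},{"x":0.196,"y":-0.203,"z":0,"wx":0,"wy":0,"wz":16.5},{"x":0.224,"y":-0.232,"z":0,"wx":0,"wy":0,"wz":17.4},{"x":0.25,"y":-0.26,"z":0,"wx":0,"wy":0,"wz":17.4},{"x":0.27,"y":-0.279,"z":0,"wx":0,"wy":0,"wz":17.4}]' &&
python3 -m handwheel '[{"x":0,"y":0,"z":0,"wx":0,"wy":0,"wz":0},{"x":0,"y":0,"z":0,"wx":0,"wy":0,"wz":0},{"x":0,"y":0,"z":0,"wx":0,"wy":0,"wz":0}]'
python3 - <<'E'
from bench import ctrl
import pickle,cv2
s=ctrl.get_state();d=ctrl.get_image("wrist");pickle.dump((s,d),open("w2.pkl","wb"));cv2.imwrite("pics/w2.png",d["image"][...,::-1])
E
```

```text
time: 1.03
position: [0.3566, -0.2952, 0.2478]
tool_rot: [3.105, 0.475, 0.0]
ft_force: [0.5, 0.2, 0.7]
grip_width: 0.998
grip_force: 0.0
time: 1.87
position: [0.5308, 0.054, 0.2479]
tool_rot: [-3.14, -0.005, -0.002]
ft_force: [0.4, 0.4, 0.8]
grip_width: 0.993
grip_force: 0.0
time: 2.12
position: [0.53, 0.049, 0.2472]
tool_rot: [3.141, -0.001, -0.001]
ft_force: [-0.5, 0.2, 0.1]
grip_width: 0.998
grip_force: 0.0
```

View pics/w2.png

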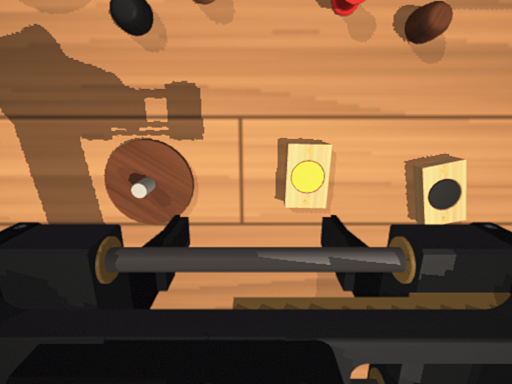

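The wrist view shows the yellow plug at (308,177) in its block, the post's top at about (139,189) and the base disc centred near (149,181).

Run:
```python
import pickle
from h import *
s,d=pickle.load(open("w2.pkl","rb"));T=wristT(s,d);im=d["image"]
hsv=cv2.cvtColor(im,cv2.COLOR_RGB2HSV);H,S,V=[hsv[...,i].astype(int) for i in range(3)]
m,c,a=big((abs(H-30)<4)&(S>130)&(V>150));P=blob(m)[:,0];
W=np.array([ray(d,p,.026,T) for p in P])[:,:2].astype(np.float32)
print("yellow ell world",cv2.fitEllipse(W*1000))
for q in[(290,150),(310,203),(318,203),(326,150),(340,180),(139,189),(134,186),(148,184),(120,170),(170,200),(100,150)]:print(q,hsv[q[1],q[0]],end=' ')
# base disc
cv2.imwrite("pics/w2c.png",cv2.resize(im[120:225,95:345],None,fx=3.2,fy=3.2,interpolation=cv2.INTER_CUBIC)[...,::-1])
m2=((V<140)&(np.arange(512)[None]>95)&(np.arange(512)[None]<205)&(np.arange(384)[:,None]>139)&(np.arange(384)[:,None]<222))
m2,c2,a2=big(cv2.morphologyEx(m2.astype(np.uint8),cv2.MORPH_OPEN,np.ones((5,5))));hu=cv2.convexHull(blob(m2))[:,0]
W=np.array([ray(d,p,.012,T) for p in hu])[:,:2].astype(np.float32)
print("\nbase",a2,cv2.minEnclosingCircle(W*1000),cv2.fitEllipse(W*1000))
for uv in[(139,189)]:print("post",ray(d,uv,.048,T).round(4))
```

```text
yellow ell world ((511.0392761230469, -28.816898345947266), (44.685401916503906, 45.49832534790039), 6.383214473724365)
(290, 150) [ 24 100 250] (310, 203) [ 24 100 249] (318, 203) [ 23 102 249] (326, 150) [ 22 104 249] (340, 180) [ 14 144 233] (139, 189) [ 21  39 229] (134, 186) [ 22  39 236] (148, 184) [ 17  45 107] (120, 170) [ 10 160 123] (170, 200) [  9 157 115] (100, 150) [ 14 143 232] 
base 5466 ((494.0238037109375, 204.5989532470703), 76.0481948852539) ((494.3671875, 208.77536010742188), (133.42257690429688, 148.9131622314453), 118.97759246826172)
post [0.4989 0.2113 0.048 ]
```

View pics/w2c.png

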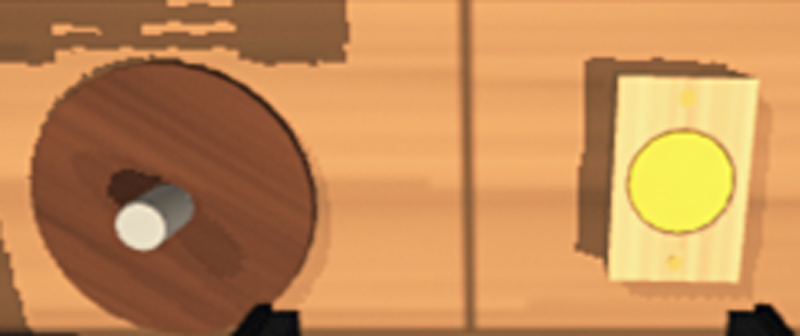

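Run:
```python
import pickle
from bench import ctrl
from h import *
s,d=pickle.load(open("w2.pkl","rb"));T=wristT(s,d);im=d["image"]
hsv=cv2.cvtColor(im,cv2.COLOR_RGB2HSV);H,S,V=[hsv[...,i].astype(int) for i in range(3)]
m=(S<118)&(V>200)&(H>18);m[:,:270]=0;m[:,345:]=0;m[:130]=0;m[215:]=0
m,c,a=big(m);W=np.array([ray(d,p,.026,T) for p in blob(m)[:,0]])[:,:2].astype(np.float32)
print("block",cv2.minAreaRect(W*1000))
a,b=[ray(d,q,.026,T) for q in((310,150.6),(305.6,201.9))];print("dots",a,b,np.degrees(np.arctan2(*(a-b)[1::-1])))
m=(S<60)&(V>200);m[:,:110]=0;m[:,165:]=0;m[:165]=0;m[210:]=0
m,c,a=big(m);print("post",c,a,ray(d,c,.048,T).round(4))
s=ctrl.get_state();go(s,(.511,-.029,.12),-4)
```

```text
block ((510.8427734375, -29.04045867919922), (61.20652389526367, 95.22389221191406), 88.52918243408203)
dots [ 0.54945876 -0.03064661  0.026     ] [ 0.47168442 -0.02838097  0.026     ] -1.6686101939719338
post [138.36645963 190.50310559] 161 [0.4967 0.2125 0.048 ]
shift mm [-18.7  77.2 127.3] turn [0.06 0.04 3.89]
shift mm [-18.7  77.2 127.3] turn [-7.0000e-02  9.0000e-02 -1.7611e+02]
```

The block's top measures 61 x 95 mm, matching the stated size. Its centre is at (0.511,-0.029) and its yaw is about -1.6°. Next, move above it.

```bash
python3 -m handwheel '[{"x":-0.003,"y":0.012,"z":0.012,"wx":0,"wy":0,"wz":0.5},{"x":-0.008,"y":0.03,"z":0.035,"wx":0,"wy":0,"wz":1},{"x":-0.013,"y":0.052,"z":0.065,"wx":0,"wy":0,"wz":1.5},{"x":-0.017,"y":0.068,"z":0.095,"wx":0,"wy":0,"wz":1.5},{"x":-0.019,"y":0.076,"z":0.12,"wx":0,"wy":0,"wz":1.5},{"x":-0.019,"y":0.077,"z":0.13,"wx":0,"wy":0,"wz":1.5},{"x":-0.019,"y":0.077,"z":0.13,"wx":0,"wy":0,"wz":1.5},{"x":-0.019,"y":0.077,"z":0.13,"wx":0,"wy":0,"wz":1.5}]'
python3 - <<'E'
from bench import ctrl
from h import *
s=ctrl.get_state();d=ctrl.get_image("wrist");T=wristT(s,d);im=d["image"];cv2.imwrite("pics/w3.png",im[...,::-1])
hsv=cv2.cvtColor(im,cv2.COLOR_RGB2HSV);H,S,V=[hsv[...,i].astype(int) for i in range(3)]
m,c,a=big((abs(H-30)<4)&(S>130)&(V>150));
W=np.array([ray(d,p,.026,T) for p in blob(m)[:,0]])[:,:2].astype(np.float32)
print("yellow",cv2.fitEllipse(W*1000))
m=(S<120)&(V>190)&(H>17)|m;m[:,:150]=0;m[:,360:]=0
m,c,a=big(m);W=np.array([ray(d,p,.026,T) for p in blob(m)[:,0]])[:,:2].astype(np.float32)
print("block",cv2.minAreaRect(W*1000))
go(s,(.511,-.029,.005),-1.6)
E
```

```text
time: 2.83
position: [0.5117, -0.0271, 0.1183]
tool_rot: [-3.141, 0.042, -0.001]
ft_force: [-0.7, -0.2, 1.2]
grip_width: 0.998
grip_force: 0.0
yellow ((508.2442932128906, -31.89380645751953), (36.435874938964844, 47.1286735534668), 44.8349494934082)
block ((510.9891357421875, -29.095903396606445), (61.06932067871094, 95.10990142822266), 88.49519348144531)
shift mm [ -0.7   2.  113.3] turn [-0.01 -0.04  0.07]
shift mm [ -0.7   2.  113.3] turn [ 6.0000e-02 -2.0000e-02 -1.7993e+02]
```

View pics/w3.png

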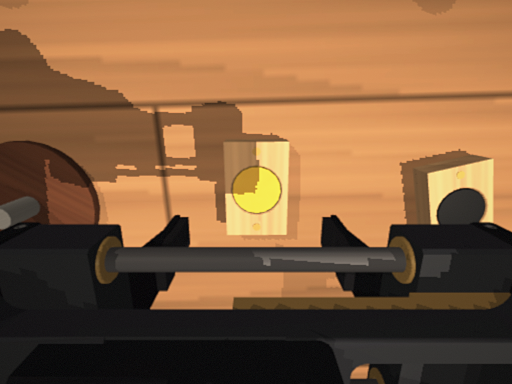

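The block, seen at (257,188), lies centred between the fingers. Its centre is again (0.511,-0.029). Descend.

```bash
python3 -m handwheel '[{"x":0,"y":0.0005,"z":0.01,"wx":0,"wy":0,"wz":0},{"x":0,"y":0.001,"z":0.03,"wx":0,"wy":0,"wz":0},{"x":0,"y":0.0015,"z":0.053,"wx":0,"wy":0,"wz":0},{"x":0,"y":0.0015,"z":0.075,"wx":0,"wy":0,"wz":0},{"x":0,"y":0.0015,"z":0.09,"wx":0,"wy":0,"wz":0},{"x":0,"y":0.0015,"z":0.1,"wx":0,"wy":0,"wz":0},{"x":0,"y":0.0015,"z":0.106,"wx":0,"wy":0,"wz":0},{"x":0,"y":0.0015,"z":0.11,"wx":0,"wy":0,"wz":0},{"x":0,"y":0.0015,"z":0.11,"wx":0,"wy":0,"wz":0},{"x":0,"y":0.0015,"z":0.11,"wx":0,"wy":0,"wz":0}]'
```

```text
time: 3.72
position: [0.5121, -0.0285, 0.0083]
tool_rot: [3.141, -0.041, 0.002]
ft_force: [-0.4, 0.4, -0.7]
grip_width: 1.0
grip_force: 0.0
```

Drop 3 mm more and close.

```bash
python3 -m handwheel '[{"x":-0.001,"y":0.0005,"z":0.002,"wx":0,"wy":0,"wz":0},{"x":-0.001,"y":0.0005,"z":0.003,"wx":0,"wy":0,"wz":0},{"x":-0.001,"y":0.0005,"z":0.003,"wx":0,"wy":0,"wz":0}]'
python3 -m handwheel '[{"x":0,"y":0,"z":0,"wx":0,"wy":0,"wz":0},{"x":0,"y":0,"z":0,"wx":0,"wy":0,"wz":0},{"x":0,"y":0,"z":0,"wx":0,"wy":0,"wz":0},{"x":0,"y":0,"z":0,"wx":0,"wy":0,"wz":0},{"x":0,"y":0,"z":0,"wx":0,"wy":0,"wz":0},{"x":0,"y":0,"z":0,"wx":0,"wy":0,"wz":0},{"x":0,"y":0,"z":0,"wx":0,"wy":0,"wz":0},{"x":0,"y":0,"z":0,"wx":0,"wy":0,"wz":0}]' 0.05 30
```

```text
time: 3.97
position: [0.5104, -0.0293, 0.0048]
tool_rot: [3.141, -0.041, 0.001]
ft_force: [0.2, -0.2, 0.3]
grip_width: 0.999
grip_force: 0.0
time: 4.63
position: [0.5103, -0.0289, 0.0046]
tool_rot: [-3.141, 0.041, -0.0]
ft_force: [1.0, 0.6, 0.9]
grip_width: 0.712
grip_force: 30.0
```

Width is 62 mm, so it is gripped. Lift, then go part-way to the post for a closer measurement.

```bash
python3 -m handwheel '[{"x":0,"y":0,"z":-0.005,"wx":0,"wy":0,"wz":0},{"x":0,"y":0,"z":-0.015,"wx":0,"wy":0,"wz":0},{"x":0,"y":0,"z":-0.035,"wx":0,"wy":0,"wz":0},{"x":0,"y":-0.005,"z":-0.06,"wx":0,"wy":0,"wz":0},{"x":-0.01,"y":-0.025,"z":-0.085,"wx":0,"wy":0,"wz":0},{"x":-0.02,"y":-0.05,"z":-0.11,"wx":0,"wy":0,"wz":0},{"x":-0.03,"y":-0.078,"z":-0.13,"wx":0,"wy":0,"wz":0},{"x":-0.04,"y":-0.105,"z":-0.14,"wx":0,"wy":0,"wz":0},{"x":-0.048,"y":-0.123,"z":-0.145,"wx":0,"wy":0,"wz":0},{"x":-0.05,"y":-0.13,"z":-0.145,"wx":0,"wy":0,"wz":0}]' 
python3 -m handwheel '[{"x":0,"y":0,"z":0,"wx":0,"wy":0,"wz":0},{"x":0,"y":0,"z":0,"wx":0,"wy":0,"wz":0},{"x":0,"y":0,"z":0,"wx":0,"wy":0,"wz":0},{"x":0,"y":0,"z":0,"wx":0,"wy":0,"wz":0}]'
python3 - <<'E'
from bench import ctrl
from h import *
import pickle
s=ctrl.get_state();d=ctrl.get_image("wrist");T=wristT(s,d);im=d["image"];cv2.imwrite("pics/w4.png",im[...,::-1])
pickle.dump((s,d),open("w4.pkl","wb"))
hsv=cv2.cvtColor(im,cv2.COLOR_RGB2HSV);H,S,V=[hsv[...,i].astype(int) for i in range(3)]
m=(S<60)&(V>200);m[215:]=0
m,c,a=big(m);W=np.array([ray(d,p,.048,T) for p in blob(m)[:,0]])[:,:2].astype(np.float32)
print("post",c,a,ray(d,c,.048,T).round(4),cv2.fitEllipse(W*1000))
m,c,a=big((abs(H-30)<4)&(S>130)&(V>150));z=s["position"][2]-.0046+.026
W=np.array([ray(d,p,z,T) for p in blob(m)[:,0]])[:,:2].astype(np.float32)
print("yellow",cv2.fitEllipse(W*1000))
E
```

```text
time: 5.47
position: [0.4632, 0.1061, 0.1517]
tool_rot: [3.141, -0.033, 0.005]
ft_force: [-0.3, 0.4, -2.0]
grip_width: 0.707
grip_force: 30.0
time: 5.8
position: [0.4638, 0.1005, 0.1489]
tool_rot: [3.141, -0.045, -0.002]
ft_force: [0.7, -1.0, -2.7]
grip_width: 0.712
grip_force: 30.0Traceback (most recent call last):
  File "<stdin>", line 8, in <module>
  File "h.py", line 8, in big
    i=(1+np.argmax(s[1:,4])) if near is None else l[near[1],near[0]]
         ~~~~~~~~~^^^^^^^^^
    return _wrapfunc(a, 'argmax', axis=axis, out=out, **kwds)
    return bound(*args, **kwds)
ValueError: attempt to get argmax of an empty sequence
```

View pics/w4.png

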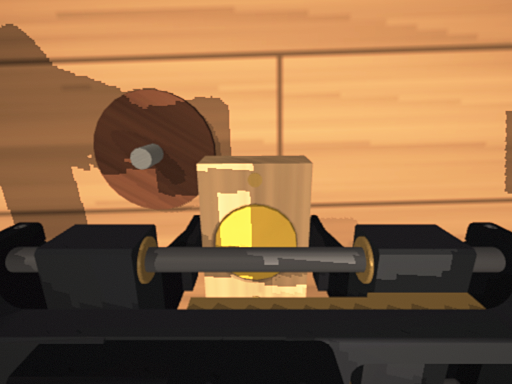

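The block is held and looks level. The post's top is in shade at about (142,157), and the whole base disc is in view, centred near (154,149).

Run:
```python
from h import *
import pickle
s,d=pickle.load(open("w4.pkl","rb"));T=wristT(s,d);im=d["image"]
hsv=cv2.cvtColor(im,cv2.COLOR_RGB2HSV);H,S,V=[hsv[...,i].astype(int) for i in range(3)]
print(hsv[157,142],hsv[153,157])
m=(S<70)&(V>hsv[157,142][2]-18);m[185:]=0;m[:130]=0;m[:,175:]=0;m[:,110:]&=True
m,c,a=big(m);W=np.array([ray(d,p,.048,T) for p in blob(m)[:,0]])[:,:2].astype(np.float32)
print("post",c,a,ray(d,c,.048,T).round(4),cv2.fitEllipse(W*1000))
x,y,w,h=cv2.boundingRect(m.astype(np.uint8));print(x,y,w,h)
# base edge points read as extremes: lower-left lit side and others
m=(V<150)&(H<13);m[212:]=0;m[:85]=0;m[:,:92]=0;m[:,216:]=0
m=cv2.morphologyEx(m.astype(np.uint8),cv2.MORPH_OPEN,np.ones((5,5)));m,c,a=big(m);hu=blob(m)[:,0]
W=np.array([ray(d,p,.012,T)[:2] for p in hu])
from scipy.optimize import least_squares
r=least_squares(lambda q:np.hypot(*(W-q).T)-.068,[.495,.21],loss="soft_l1",f_scale=.001);print("base",r.x,np.median(abs(r.fun)))
# top camera: reuse first picture for post
```

```text
[ 18  43 147] [18 40 77]
post [140.36969697 158.26666667] 330 [0.4968 0.2125 0.048 ] ((496.70843505859375, 212.48138427734375), (19.416257858276367, 19.736268997192383), 95.47193145751953)
130 148 21 21
base [0.49729136 0.21169004] 0.0014911621329997543
```

```bash
python3 -m handwheel '[{"x":0.003,"y":-0.01,"z":0,"wx":0,"wy":0,"wz":0},{"x":0.008,"y":-0.03,"z":0,"wx":0,"wy":0,"wz":0},{"x":0.014,"y":-0.055,"z":0.005,"wx":0,"wy":0,"wz":0},{"x":0.02,"y":-0.08,"z":0.015,"wx":0,"wy":0,"wz":0},{"x":0.026,"y":-0.1,"z":0.03,"wx":0,"wy":0,"wz":0},{"x":0.029,"y":-0.11,"z":0.045,"wx":0,"wy":0,"wz":0},{"x":0.029,"y":-0.113,"z":0.055,"wx":0,"wy":0,"wz":0},{"x":0.029,"y":-0.113,"z":0.06,"wx":0,"wy":0,"wz":0},{"x":0.029,"y":-0.113,"z":0.06,"wx":0,"wy":0,"wz":0},{"x":0.029,"y":-0.113,"z":0.06,"wx":0,"wy":0,"wz":0}]'
python3 - <<'E'
from bench import ctrl
from h import *
s=ctrl.get_state();go(s,(.496,.2125,.017),-1.6)
d=ctrl.get_image("scene");cv2.imwrite("pics/s5.png",cv2.resize(d["image"][90:240,220:420],None,fx=3.5,fy=3.5)[...,::-1])
d=ctrl.get_image("scene");s=ctrl.get_state();go(s,(.496,.2125,.017),-1.6)
E
```

```text
time: 6.68
position: [0.4958, 0.2129, 0.0894]
tool_rot: [3.14, -0.044, -0.001]
ft_force: [0.1, 0.1, -2.2]
grip_width: 0.71
grip_force: 30.0
shift mm [ 0.3  0.3 72.4] turn [0.06 0.03 0.01]
shift mm [ 0.3  0.3 72.4] turn [-4.0000e-02  1.0000e-01 -1.7999e+02]
shift mm [-0.5  0.8 73.3] turn [ 0.03 -0.08  0.  ]
shift mm [-0.5  0.8 73.3] turn [ 1.3e-01  5.0e-02 -1.8e+02]
```

View pics/s5.png

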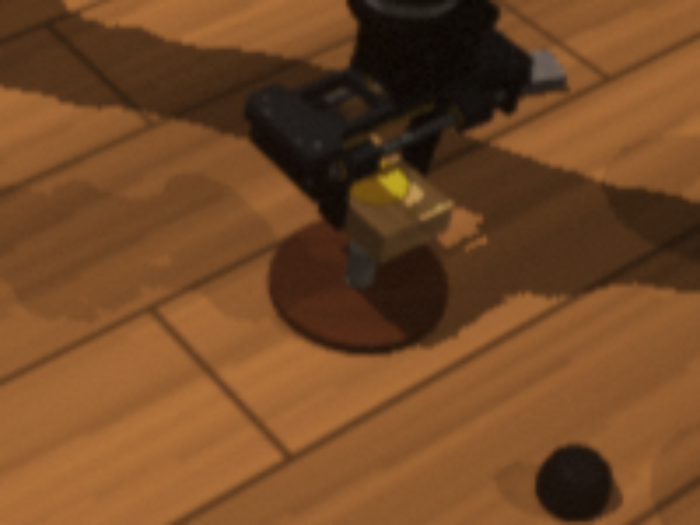

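The block hangs level over the post (crop (360,265)), aligned to under 1 mm. Lower, slowly near contact.

```bash
python3 -m handwheel '[{"x":0,"y":0.0005,"z":0.008,"wx":0,"wy":0,"wz":0},{"x":0,"y":0.0005,"z":0.018,"wx":0,"wy":0,"wz":0},{"x":0,"y":0.0005,"z":0.027,"wx":0,"wy":0,"wz":0},{"x":0,"y":0.0005,"z":0.033,"wx":0,"wy":0,"wz":0},{"x":0,"y":0.0005,"z":0.038,"wx":0,"wy":0,"wz":0},{"x":0,"y":0.0005,"z":0.042,"wx":0,"wy":0,"wz":0},{"x":0,"y":0.0005,"z":0.045,"wx":0,"wy":0,"wz":0},{"x":0,"y":0.0005,"z":0.048,"wx":0,"wy":0,"wz":0},{"x":0,"y":0.0005,"z":0.051,"wx":0,"wy":0,"wz":0},{"x":0,"y":0.0005,"z":0.053,"wx":0,"wy":0,"wz":0}]' 
python3 -m handwheel '[{"x":0,"y":0,"z":0.003,"wx":0,"wy":0,"wz":0},{"x":0,"y":0,"z":0.006,"wx":0,"wy":0,"wz":0},{"x":0,"y":0,"z":0.009,"wx":0,"wy":0,"wz":0},{"x":0,"y":0,"z":0.012,"wx":0,"wy":0,"wz":0},{"x":0,"y":0,"z":0.014,"wx":0,"wy":0,"wz":0},{"x":0,"y":0,"z":0.016,"wx":0,"wy":0,"wz":0},{"x":0,"y":0,"z":0.017,"wx":0,"wy":0,"wz":0},{"x":0,"y":0,"z":0.017,"wx":0,"wy":0,"wz":0}]'
```

```text
time: 7.62
position: [0.4957, 0.214, 0.0363]
tool_rot: [3.141, -0.041, 0.0]
ft_force: [0.2, 0.3, -0.7]
grip_width: 0.712
grip_force: 30.0
time: 8.28
position: [0.4955, 0.2138, 0.0193]
tool_rot: [3.141, -0.041, -0.001]
ft_force: [-0.3, 0.5, -1.5]
grip_width: 0.71
grip_force: 30.0
```

```bash
python3 -m handwheel '[{"x":0,"y":0,"z":0.001,"wx":0,"wy":0,"wz":0},{"x":0,"y":0,"z":0.0015,"wx":0,"wy":0,"wz":0},{"x":0,"y":0,"z":0.002,"wx":0,"wy":0,"wz":0},{"x":0,"y":0,"z":0.0025,"wx":0,"wy":0,"wz":0},{"x":0,"y":0,"z":0.0025,"wx":0,"wy":0,"wz":0},{"x":0,"y":0,"z":0.0025,"wx":0,"wy":0,"wz":0}]'
python3 - <<'E'
from bench import ctrl
from h import *
d=ctrl.get_image("scene");a=cv2.resize(d["image"][110:210,260:380],None,fx=3.3,fy=3.3)
d=ctrl.get_image("wrist");b=cv2.resize(d["image"][130:300,155:355],None,fx=2,fy=2);b=cv2.copyMakeBorder(b,0,a.shape[0]-b.shape[0] if a.shape[0]>b.shape[0] else 0,0,0,0);a=cv2.copyMakeBorder(a,0,b.shape[0]-a.shape[0],0,0,0)
cv2.imwrite("pics/s6.png",np.hstack([a,b])[...,::-1])
E
```

```text
time: 8.78
position: [0.4956, 0.2139, 0.017]
tool_rot: [3.141, -0.041, 0.0]
ft_force: [0.3, -0.2, -2.3]
grip_width: 0.712
grip_force: 30.0
```

View pics/s6.png

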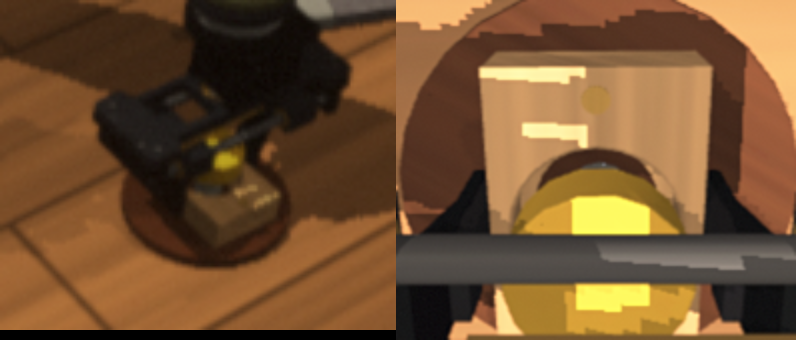

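The yellow plug now stands on the post, above the block, with the post visible in the empty recess. Block weight still shows on the wrist, so go down in small steps until it seats.

```bash
for i in 1; do python3 -m handwheel '[{"x":0,"y":0,"z":0.0005,"wx":0,"wy":0,"wz":0},{"x":0,"y":0,"z":0.001,"wx":0,"wy":0,"wz":0},{"x":0,"y":0,"z":0.001,"wx":0,"wy":0,"wz":0},{"x":0,"y":0,"z":0.001,"wx":0,"wy":0,"wz":0}]'; done
```

```text
time: 9.22
position: [0.4957, 0.2139, 0.0166]
tool_rot: [3.141, -0.041, 0.0]
ft_force: [-1.9, -1.1, 4.8]
grip_width: 0.713
grip_force: 30.1
```

Seated: z is 16.6 mm as predicted and the force has turned upward. Open gradually, then rise straight up.

```bash
python3 -m handwheel '[{"x":0,"y":0,"z":0,"wx":0,"wy":0,"wz":0},{"x":0,"y":0,"z":0,"wx":0,"wy":0,"wz":0},{"x":0,"y":0,"z":0,"wx":0,"wy":0,"wz":0},{"x":0,"y":0,"z":0,"wx":0,"wy":0,"wz":0}]' 0.066
python3 -m handwheel '[{"x":0,"y":0,"z":0,"wx":0,"wy":0,"wz":0},{"x":0,"y":0,"z":0,"wx":0,"wy":0,"wz":0},{"x":0,"y":0,"z":0,"wx":0,"wy":0,"wz":0},{"x":0,"y":0,"z":0,"wx":0,"wy":0,"wz":0},{"x":0,"y":0,"z":0,"wx":0,"wy":0,"wz":0}]' 0.085
python3 -m handwheel '[{"x":0,"y":0,"z":-0.003,"wx":0,"wy":0,"wz":0},{"x":0,"y":0,"z":-0.008,"wx":0,"wy":0,"wz":0},{"x":0,"y":0,"z":-0.016,"wx":0,"wy":0,"wz":0},{"x":0,"y":0,"z":-0.028,"wx":0,"wy":0,"wz":0},{"x":0,"y":0,"z":-0.045,"wx":0,"wy":0,"wz":0},{"x":0,"y":0,"z":-0.065,"wx":0,"wy":0,"wz":0},{"x":0,"y":0,"z":-0.09,"wx":0,"wy":0,"wz":0},{"x":0,"y":0,"z":-0.115,"wx":0,"wy":0,"wz":0},{"x":0,"y":0,"z":-0.13,"wx":0,"wy":0,"wz":0},{"x":0,"y":0,"z":-0.13,"wx":0,"wy":0,"wz":0}]'
python3 - <<'E'
from bench import ctrl
from h import *
d=ctrl.get_image("scene");a=cv2.resize(d["image"][110:210,260:380],None,fx=3.3,fy=3.3)
d=ctrl.get_image("wrist");b=cv2.resize(d["image"][90:255,155:355],None,fx=2,fy=2)
cv2.imwrite("pics/s7.png",np.hstack([a,b])[...,::-1])
E
```

```text
time: 9.55
position: [0.4956, 0.2139, 0.0159]
tool_rot: [-3.141, 0.041, -0.0]
ft_force: [-0.3, 0.0, -0.2]
grip_width: 0.761
grip_force: 0.0
time: 9.97
position: [0.4956, 0.2139, 0.016]
tool_rot: [3.141, -0.041, -0.0]
ft_force: [-0.6, -0.6, 0.1]
grip_width: 0.964
grip_force: 0.0
time: 10.8
position: [0.498, 0.2154, 0.1509]
tool_rot: [-3.14, 0.041, -0.012]
ft_force: [0.5, 0.6, -0.8]
grip_width: 0.976
grip_force: 0.0
```

View pics/s7.png

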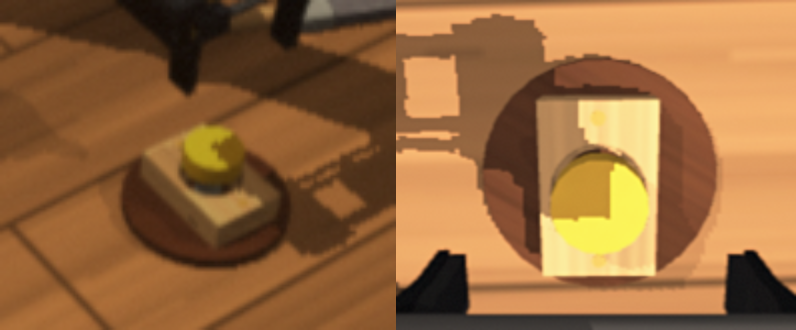

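The block lies flat on the base, the plug stands upright on the post clear of it, and the gripper is clear of both. Let the arm settle and hand in.

```bash
python3 -m handwheel '[{"x":0,"y":0,"z":0,"wx":0,"wy":0,"wz":0},{"x":0,"y":0,"z":0,"wx":0,"wy":0,"wz":0},{"x":0,"y":0,"z":0,"wx":0,"wy":0,"wz":0},{"x":0,"y":0,"z":0,"wx":0,"wy":0,"wz":0}]'; python3 -c "from bench import ctrl;print(ctrl.close_job())"
```

```text
time: 11.23
position: [0.4951, 0.2138, 0.1452]
tool_rot: [3.141, -0.041, -0.003]
ft_force: [0.3, 0.6, 0.1]
grip_width: 0.979
grip_force: 0.0
the job is handed in; nothing more can be done
None
```

Job handed in at about 11 s: the brim block sits flat on the round base, the yellow plug stands upright on the post clear of it, and the black-plug block was never touched; no verdict came back.

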